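# Find the tired spring mount and push its tag down

### The arm

A 6-joint arm with a two-finger parallel gripper is mounted at the origin on a cart in front of the work surface, level with it; the furniture and walls round the work are solid. World frame = base frame: x ahead of the robot, y to its left, z up, the work surface at z = 0. Lengths are in m, angles in degrees, forces in N, time in s.
With the tool pointing down it reaches from about 0.35 to 0.875 m from the base axis. Payload 4.2 kg.
Tool frame: the origin (TCP) lies on the centre line of the jaws, within the pads' length; the fingertips stand 8 mm ahead of it and the grasp point (between the pads) lies 11 mm behind it; z points along the fingers, y is the direction in which the jaws open and shut (so a half turn about z gives the same grasp; the last joint's range is limited). The gripper opens to 87 mm and grips with 3 to 60 N. Pads are 19 mm wide; open, the fingers measure 117 mm over their backs; the gripper's body (75 mm by 190 mm) begins 51 mm behind the grasp point.
Start: joints at [-59.954, 22.042, 0.453, 0, -68.411, -14.817], TCP at [0.164, -0.603, 0.231] pointing down, gripper open.
Joint ranges: [-179.83, 179.83], [-69.29, 118.12], [-61.27, 80.66], [-181.25, 117.63], [-171.15, -9.14], [-177.46, 177.46]. Speed limits (degrees/s): [159.86, 159.86, 180, 180, 180, 180].

### API

Orientations are given as a 3x3 rotation matrix whose columns are the frame's x, y, z axes.
In Python, from station import sense, capture, finish_job, recognise gives the robot as it stands.
- The arm moves only by the tool apply_moves, never from a script. Its argument "plan" is a list that holds one entry, the list of rows, each a list of 7 numbers: the opening in per cent of the stroke, from 0 (shut) to 100 (fully open), then the shift along the world's x, y, z in units of 25 mm (1.0 is 25 mm), then the turn, a rotation vector about the world's x, y, z in rad. A call has 1 to 12 rows; each row shifts and turns the pose as measured when the row begins; what a row does not reach is not made up. A row lasts 1/12 s, in which the tool goes at most 41.7 mm and 7.16 degrees, less where a joint would pass 70% of its speed; a pose out of reach is approached as far as the arm can. A call is refused whole if a number of a shift passes 1 or a number of a turn 0.125, either way. A call with a gripper value outside its range is refused whole. The fingers move at their own pace and stop on an object; the grip force is fixed at half the most. Time passes only in rows, so rows that do not move let the fingers close. It gives the time, the measured TCP pose, the force and the opening at its end, in the units of the state.
- sense(): the state, without advancing time (a new reading comes with each control period).
- capture(name): name is "scene" or "top" or "wrist"; returns a dict with "pixels" (480x640x3 uint8, red, green, blue), "depth" (480x640 float32, m along the optical axis (not along the pixel's ray), 0 where there is no reading), "mtx" (3x3 intrinsics, pixels), "R" (3x3) and "t" (3): a world point X has camera coordinates R X + t; the wrist camera has in their place "mount" (4x4, takes a point from camera to tool coordinates, whose origin is the TCP and whose axes are the flange's). Camera axes: x right, y down, z forward; pixel columns grow to the right and rows downward; lengths in m; the calibration is good to about 2 mm. The wrist camera is an equidistant fisheye: a pixel r from the principal point sees the ray r / f radians off the axis. A picture is of the moment at which its call begins: read the wrist's pose just before it.
- finish_job(): hands the job in, once; it reports no verdict.
Trained networks look in a picture, given as the dict that the camera call returned (one of the last four; its "shot" number tells which), for a name from the list of things; names that differ only in an ending like _2 or _b are one class to them, and where a whole thing is asked for, a point or a joint stands for the part that bears it (a point fixed in the world has none). Each returns a list of dicts, best first, with "score" (0 to 1); they miss things now and then, are a little off and sometimes report something else, mostly with a low value. They report only what shows in the picture. A call takes as long as a camera call.
- recognise(label, picture): "at" ([x, y, z] in m, in the coordinates of the camera as it stood for that picture, good to about 4 mm: the middle of the surface that is visible of it).
The state is a dict: "time_s": time; "joints": joint angles; "joint_velocities": joint speeds; "effort": joint torques, N m; "tcp_pos": TCP position; "ee_rot": TCP orientation; "wrist_force": force on the tool from outside, world axes, zero at the start; "moment": the same for the moment, N m; "gripper_width": opening from 0.0 (shut) to 1.0 (fully open).
Only numpy, scipy, OpenCV 4.12 (cv2) and the standard library are available. Lean on these libraries where they do the work, as an engineer would, in place of code of your own. Each camera call takes 0.05 s, during which the arm holds its last target.

### The job

One of the three spring mounts on the bed rail has gone soft and is to be marked for replacement. Press down the rubber pads one after another with the fingertips, from the left one to the right one as the robot sees them, until each clearly gives, to feel which is softest; then push the tag in front of that mount down flat, leaving the other two tags standing. Only press and push: nothing is to be picked up, and the loose things on and around the rail stay where they are.

Things in the scene. Friction and masses are not known exactly. Their poses are not given: they have to be found in the camera images.
- rail: grey steel bed rail bolted to the bench, 92 mm deep (its x), 390 mm long (its y) without the two end feet, 30 mm high; origin at the centre of its underside; its -x side, where the tags are hinged, faces the robot. It carries three look-alike spring mounts in a row, 125 mm apart along its y: square foot, open coil spring, and a round cap with a black rubber pad on top.
- pad_left (a point): centre of the top of the left (+y end of the rail) mount's rubber pad as it stands unpressed, 100 mm above the bench; the pad is 52 mm across. The point belongs to the rail and does not sink with the pad. A pad goes straight down, at most 14 mm, and springs back; sound springs need about 1 N for each mm, the tired one less than half of that. Which place has the tired one differs from start to start and cannot be seen.
- pad_middle (a point): centre of the top of the middle mount's rubber pad as it stands unpressed, 100 mm above the bench; the pad is 52 mm across. The point belongs to the rail and does not sink with the pad. A pad goes straight down, at most 14 mm, and springs back; sound springs need about 1 N for each mm, the tired one less than half of that. Which place has the tired one differs from start to start and cannot be seen.
- pad_right (a point): centre of the top of the right (-y end of the rail) mount's rubber pad as it stands unpressed, 100 mm above the bench; the pad is 52 mm across. The point belongs to the rail and does not sink with the pad. A pad goes straight down, at most 14 mm, and springs back; sound springs need about 1 N for each mm, the tired one less than half of that. Which place has the tired one differs from start to start and cannot be seen.
- tag_left (a joint): hinge of the left mount's tag: 0 rad when the tag slants up at 34 degrees towards the robot, 0.60 rad when it lies down flat, level, on its stop. It stays where it is left; about 2 N at its outer end moves it.
- tag_left_face (a point): point on the upper face of the left mount's tag, 45 mm from its hinge; moves with the tag. The tag is a plain brass plate 34 mm wide, 64 mm long, 3 mm thick, hinged along the rail's front top edge. Standing, this point is about 85 mm in front of the pad's centre (along the rail's -x) and 53 mm above the bench; lying flat, 94 mm in front and 28 mm above the bench.
- tag_middle (a joint): hinge of the middle mount's tag: 0 rad when the tag slants up at 34 degrees towards the robot, 0.60 rad when it lies down flat, level, on its stop. It stays where it is left; about 2 N at its outer end moves it.
- tag_middle_face (a point): point on the upper face of the middle mount's tag, 45 mm from its hinge; moves with the tag. The tag is a plain brass plate 34 mm wide, 64 mm long, 3 mm thick, hinged along the rail's front top edge. Standing, this point is about 85 mm in front of the pad's centre (along the rail's -x) and 53 mm above the bench; lying flat, 94 mm in front and 28 mm above the bench.
- tag_right (a joint): hinge of the right mount's tag: 0 rad when the tag slants up at 34 degrees towards the robot, 0.60 rad when it lies down flat, level, on its stop. It stays where it is left; about 2 N at its outer end moves it.
- tag_right_face (a point): point on the upper face of the right mount's tag, 45 mm from its hinge; moves with the tag. The tag is a plain brass plate 34 mm wide, 64 mm long, 3 mm thick, hinged along the rail's front top edge. Standing, this point is about 85 mm in front of the pad's centre (along the rail's -x) and 53 mm above the bench; lying flat, 94 mm in front and 28 mm above the bench.
- steel_block_2: plain steel block, 20 x 60 x 23 mm, loose on the rail between two mounts; origin at the centre of its underside. To be left where it is
- wrench_3: small double-ended spanner, 23 x 160 x 8 mm, loose on the bench just behind the rail; origin at the centre of its underside. To be left where it is
- marker_1: marker pen, white barrel, 17 x 135 x 16 mm, loose on the bench in front of the rail, between the robot and the tags; origin at the centre of its underside. To be left where it is
- electrical_tape: roll of black tape, 62 mm across, 19 mm high, loose on the bench behind the rail; origin at the centre of its underside. To be left where it is
- bolt_jar: clear jar with a dark lid, 70 mm across, 86 mm high, loose on the bench behind the rail; origin at the centre of its underside. To be left where it is
- pipe_flange: brown pipe flange, 49 x 114 x 60 mm, loose on the bench to the right of the rail; origin at the centre of its underside. To be left where it is

How it is judged:
By the outcome, as a careful person would: the job done as asked, in the order asked, and still so for the second after the job is handed in, with the robot touching nothing.
It also fails if it takes over 51 s, if anything falls off the work surface, if the arm or the gripper's body presses on something with over 40 N, if the wrist force passes 120 N, or if a joint passes its speed limit or range.

## Working session

There is one attempt and no reset: what is moved stays moved. The work goes in short steps, Python scripts to look and compute and a tool call to move; the robot and the scene stay as the last step left them, time stands still between calls to the robot, and variables do not carry over. Pictures are saved under pics/ and viewed, and the job is handed in when it is done.

Besides the shell and the picture viewer there is one more tool, called after "Emit:" as name([rows], argument=value, ...), one row to a line, values as JSON. apply_moves: Moves the arm, as the interface text tells. Its arguments: {"type":"object","properties":{"plan":{"type":"array","items":{"type":"array","items":{"type":"array","items":{"type":"number"}}}}},"required":["plan"]}

```bash
mkdir -p pics; cat > h.py <<'E'
import numpy as np,cv2
from station import sense,capture,finish_job,recognise
def save(c,n): cv2.imwrite(n,cv2.cvtColor(c["pixels"],cv2.COLOR_RGB2BGR))
def w(c,p): return c["R"].T@(np.array(p)-c["t"])
def cloud(c):
    d=c["depth"];v,u=np.mgrid[:480,:640];K=c["mtx"]
    P=np.stack([(u-K[0,2])/K[0,0]*d,(v-K[1,2])/K[1,1]*d,d],-1)
    return (P-c["t"])@c["R"]
E
python3 - <<'E'
from h import *
np.set_printoptions(precision=4,suppress=True)
s=sense();print(s)
for n in("scene","top"):
    c=capture(n);save(c,f"pics/{n}0.png");print(n,c["R"],c["t"])
    for l in ["rail","pad_left","pad_middle","pad_right","tag_left_face","tag_middle_face","tag_right_face","steel_block_2","marker_1","pipe_flange","bolt_jar"]:
        try:
            for r in recognise(l,c)[:3]: print(l,w(c,r["at"]),r["score"])
        except Exception as e: print(l,e)
print(sense()["time_s"])
E
```

```text
{'time_s': 0.0, 'joints': array([-59.9555,  22.0917,   0.3802,  -0.0298, -68.41  , -14.8152]), 'joint_velocities': array([-0.0424, -0.0588,  0.1108, -0.039 ,  0.0691,  0.1303]), 'effort': array([ -0.0007, -39.0666,  18.7406,   4.2198,   0.0111,  -0.0002]), 'tcp_pos': array([ 0.164 , -0.6025,  0.2295]), 'ee_rot': array([[-0.9649, -0.2625, -0.0006],
       [-0.2625,  0.9649,  0.0021],
       [ 0.0001,  0.0022, -1.    ]]), 'wrist_force': array([1.3674, 0.97  , 0.2521]), 'moment': array([-0.0157, -0.0047, -0.0253]), 'gripper_width': 0.99806584190364}
scene [[-0.9015 -0.4322 -0.0225]
 [-0.2274  0.5172 -0.8251]
 [ 0.3683 -0.7387 -0.5645]] [0.5106 0.2778 0.8449]
rail [0.5235 0.1726 0.031 ] 0.59
rail [0.4605 0.1701 0.0515] 0.51
pad_left [0.5257 0.1787 0.0333] 0.89
pad_middle [0.5176 0.1774 0.0325] 0.77
pad_right [0.519  0.1805 0.0338] 0.71
pad_right [0.4601 0.167  0.0483] 0.24
tag_left_face [0.4649 0.1727 0.046 ] 0.87
tag_middle_face [0.4927 0.0527 0.0484] 0.86
tag_right_face [0.5201 0.1755 0.0343] 0.69
tag_right_face [ 0.528  -0.0706  0.0423] 0.47
steel_block_2 [0.5481 0.1087 0.0541] 0.67
m
[... 218 characters left out ...]
247  0.0246] 0.71
top [[-0.0104 -0.9996  0.0261]
 [-0.9882  0.0063 -0.1529]
 [ 0.1526 -0.0274 -0.9879]] [-0.128   0.6041  0.9377]
rail [0.5596 0.0458 0.0289] 0.83
pad_left [0.5559 0.0457 0.0328] 0.59
pad_left [ 0.5273 -0.0669  0.048 ] 0.55
pad_middle [0.5501 0.0512 0.0304] 0.78
pad_right [0.5534 0.0426 0.0355] 0.78
pad_right [ 0.5257 -0.4282  0.0085] 0.47
tag_left_face [0.4647 0.1732 0.0411] 0.82
tag_left_face [ 0.5251 -0.4256  0.0082] 0.73
tag_left_face [0.5601 0.048  0.0303] 0.37
tag_middle_face [0.4963 0.0499 0.0458] 0.77
tag_right_face [ 0.5274 -0.0634  0.0487] 0.81
marker_1 [0.4128 0.0089 0.0127] 0.94
pipe_flange [ 0.5225 -0.4282  0.0094] 0.86
bolt_jar [ 0.7348 -0.0112  0.0871] 0.72
1.2
```

View pics/scene0.png

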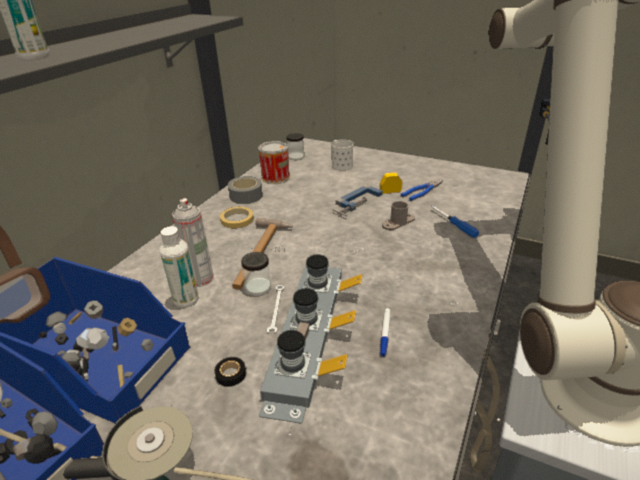

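View pics/top0.png

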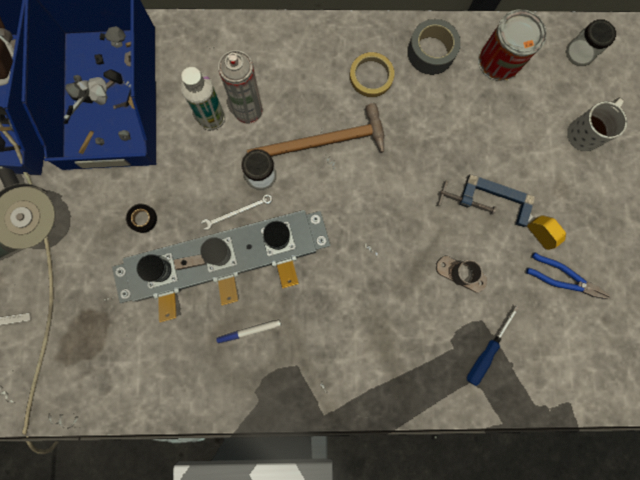

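The pads show at top-view pixels (155,267), (217,250) and (277,235), with the tags below them and the marker near (249,332). Next I'll fit the pad centres from the depth.

```bash
python3 - <<'E'
from h import *
np.set_printoptions(precision=4,suppress=True)
for n in("scene","top"):
    c=capture(n);P=cloud(c)
    ok=(c["depth"]>0)&(P[...,0]>.4)&(P[...,0]<.68)&(P[...,1]>-.2)&(P[...,1]<.28)
    m=ok&(P[...,2]>.085)&(P[...,2]<.115)
    k,l,st,ce=cv2.connectedComponentsWithStats(m.astype(np.uint8))
    for i in range(1,k):
        if st[i,4]<60: continue
        Q=P[l==i];z=np.median(Q[:,2]);Q=Q[abs(Q[:,2]-z)<.006]
        (x,y),r=cv2.minEnclosingCircle(Q[:,:2].astype(np.float32)*1000)
        print(n,st[i,4],ce[i],"mean",Q.mean(0),"z",z,"mec",x,y,r)
    R=ok&(P[...,2]>.024)&(P[...,2]<.036)
    Q=P[R][:,:2].astype(np.float32)*1000
    print("rail rect",cv2.minAreaRect(Q))
    t=ok&(P[...,2]>.036)&(P[...,2]<.07)
    hsv=cv2.cvtColor(c["pixels"],cv2.COLOR_RGB2HSV)
    t=ok&(hsv[...,1]>140)&(hsv[...,0]>10)&(hsv[...,0]<30)&(hsv[...,2]>100)
    k,l,st,ce=cv2.connectedComponentsWithStats(t.astype(np.uint8))
    for i in range(1,k):
        if st[i,4]<60: continue
        Q=P[l==i]; print("tag",st[i,4],ce[i],Q.mean(0),Q.min(0),Q.max(0))
E
```

```text
scene 332 [316.8976 262.5723] mean [ 0.5991 -0.0481  0.1007] z 0.10068673127529018 mec 598.6322631835938 -51.597373962402344 27.5178165435791
scene 419 [305.1456 297.8926] mean [0.5669 0.0721 0.1009] z 0.10085346403444423 mec 567.9290161132812 68.2222671508789 26.828720092773438
scene 565 [290.7115 341.6796] mean [0.5349 0.1925 0.1008] z 0.1008255548088533 mec 536.0318603515625 189.76791381835938 25.887956619262695
rail rect ((566.3300170898438, 68.51763916015625), (400.841796875, 193.7994842529297), 89.55338287353516)
tag 186 [350.371  282.0538] [ 0.5251 -0.071   0.0474] [ 0.4982 -0.1377  0.0011] [ 0.5528 -0.0499  0.0631]
tag 251 [342.2629 319.1753] [0.4933 0.0493 0.0463] [ 0.4658 -0.0112  0.002 ] [0.5211 0.0699 0.0628]
tag 345 [332.3536 364.5391] [0.4611 0.1702 0.0469] [0.4341 0.1459 0.0297] [0.4893 0.1911 0.0632]
top 575 [275.7339 233.7565] mean [ 0.6005 -0.0491  0.1004] z 0.10030165078922547 mec 601.1360473632812 -49.091331481933594 25.621057510375977
top 600 [213.6017 250.4367] mean [0.5683 0.0712 0.1003] z 0.10020651675010853 mec 568.4324951171875 71.72933197021484 26.449352264404297
top 627 [150.362  267.4912] mean [0.5361 0.1912 0.1003] z 0.10026713211130885 mec 536.8228759765625 191.34091186523438 26.54489517211914
rail rect ((568.2123413085938, 72.49720764160156), (398.4406433105469, 197.60801696777344), 88.16366577148438)
tag 379 [287.0923 274.0844] [ 0.5249 -0.0694  0.0459] [ 0.498  -0.0898 -0.0025] [ 0.5534 -0.048   0.0637]
tag 350 [227.5057 290.5514] [0.4927 0.0509 0.0461] [0.4655 0.0316 0.03  ] [0.5188 0.0705 0.0628]
tag 377 [167.0265 306.7798] [0.4615 0.1709 0.046 ] [ 0.4337  0.1503 -0.0015] [0.4893 0.1915 0.063 ]
```

Emit:
apply_moves([
  [[0,0.47,1,0,0,0,0],[0,0.47,1,0,0,0,0],[0,0.47,1,0,0,0,0],[0,0.47,1,0,0,0,0],[0,0.47,1,0,0,0,0],[0,0.47,1,0,0,0,0],[0,0.47,1,0,0,0,0],[0,0.47,1,0,0,0,0],[0,0.47,1,0,0,0,0],[0,0.47,1,0,0,0,0],[0,0.47,1,0,0,0,0],[0,0.47,1,0,0,0,0]],
])

```text
time_s: 2.3
tcp_pos: [0.3069, -0.2943, 0.2298]
ee_rot: [[-0.967, -0.253, 0.002], [-0.253, 0.967, -0.003], [-0.001, -0.003, -1.0]]
wrist_force: [0.9, 0.0, 0.1]
gripper_width: 0.17
```

Emit:
apply_moves([
  [[0,0.48,1,0,0,0,0],[0,0.48,1,0,0,0,0],[0,0.48,1,0,0,0,0],[0,0.48,1,0,0,0,0],[0,0.48,1,0,0,0,0],[0,0.48,1,0,0,0,0],[0,0.48,1,0,0,0,0],[0,0.48,1,0,0,0,0],[0,0.48,1,0,0,0,0],[0,0.48,1,0,0,0,0],[0,0.48,1,0,0,0,0],[0,0.48,1,0,0,0,0]],
])

```text
time_s: 3.3
tcp_pos: [0.4553, 0.0224, 0.2345]
ee_rot: [[-0.967, -0.256, 0.015], [-0.256, 0.967, -0.003], [-0.013, -0.006, -1.0]]
wrist_force: [0.5, 0.2, -0.3]
gripper_width: 0.006
```

Emit:
apply_moves([
  [[0,0.46,0.9,0,0,0,0],[0,0.46,0.9,0,0,0,0],[0,0.46,0.9,-0.2,0,0,0],[0,0.46,0.9,-0.2,0,0,0],[0,0.46,0.9,-0.4,0,0,0],[0,0.46,0.9,-0.6,0,0,0],[0,0.46,0.9,-0.6,0,0,0],[0,0,0.2,-0.6,0,0.01,0],[0,0,0,-0.6,0,0,0],[0,0,0,0,0,0,0]],
])

```text
time_s: 4.13
tcp_pos: [0.5421, 0.2002, 0.1533]
ee_rot: [[-0.965, -0.263, 0.013], [-0.263, 0.965, 0.001], [-0.013, -0.002, -1.0]]
wrist_force: [-0.4, -0.8, -0.6]
gripper_width: 0.004
```

```bash
python3 -c "
from h import *
s=sense();print(s['tcp_pos'],s['wrist_force'],s['ee_rot'],s['gripper_width'])"
```

```text
[0.54213089 0.20018691 0.15328212] [-0.41766243 -0.75245109 -0.59362761] [[-0.96460617 -0.2633717   0.01304925]
 [-0.2633753   0.96469233  0.00147268]
 [-0.01297637 -0.00201629 -0.99991377]] 0.0038872897486028537
```

Emit:
apply_moves([
  [[0,-0.24,-0.36,-0.5,0,0.013,0],[0,0,0,-0.5,0,0,0],[0,0,0,-0.4,0,0,0],[0,0,0,0,0,0,0],[0,0,0,0,0,0,0]],
])

```text
time_s: 4.55
tcp_pos: [0.5362, 0.1897, 0.1191]
ee_rot: [[-0.965, -0.264, 0.001], [-0.264, 0.965, 0.001], [-0.001, 0.001, -1.0]]
wrist_force: [0.1, -0.6, 0.5]
gripper_width: 0.008
```

Emit:
apply_moves([
  [[0,0,0,-0.2,0,0,0],[0,0,0,-0.2,0,0,0],[0,0,0,-0.2,0,0,0],[0,0,0,0,0,0,0]],
])

```text
time_s: 4.88
tcp_pos: [0.5379, 0.1903, 0.1064]
ee_rot: [[-0.965, -0.264, 0.006], [-0.264, 0.965, 0.004], [-0.007, 0.002, -1.0]]
wrist_force: [-0.8, 0.6, 2.6]
gripper_width: 0.007
```

Emit:
apply_moves([
  [[0,0,0,-0.1,0,0,0],[0,0,0,-0.1,0,0,0],[0,0,0,0,0,0,0]],
])

```text
time_s: 5.13
tcp_pos: [0.5381, 0.1903, 0.1032]
ee_rot: [[-0.964, -0.265, 0.007], [-0.265, 0.964, 0.003], [-0.008, 0.001, -1.0]]
wrist_force: [-1.4, -0.3, 5.8]
gripper_width: 0.008
```

Emit:
apply_moves([
  [[0,0,0,-0.15,0,0,0],[0,0,0,-0.15,0,0,0],[0,0,0,0,0,0,0],[0,0,0,0,0,0,0]],
])

```text
time_s: 5.47
tcp_pos: [0.5382, 0.1903, 0.1009]
ee_rot: [[-0.964, -0.267, 0.009], [-0.267, 0.964, 0.002], [-0.009, -0.0, -1.0]]
wrist_force: [-3.1, -0.3, 8.1]
gripper_width: 0.004
```

```bash
python3 -c "
from h import *
s=sense();print(s['tcp_pos'],s['wrist_force'],s['effort'],s['joint_velocities'])
c=capture('top');save(c,'pics/p1.png')
s=sense();print(s['tcp_pos'],s['wrist_force'])"
```

```text
[0.53816812 0.19034861 0.10086424] [-3.0978507  -0.3495421   8.05287448] [-3.82914925e-01 -3.22198749e+01  1.41695738e+01  3.03404644e+00
  9.36633535e-01  8.97940889e-03] [ 0.15684801 -1.01414572  0.4904017   0.39625972 -1.32229764 -0.03503691]
[0.53815378 0.19035221 0.10098732] [-3.07039525 -1.10106645  7.273748  ]
```

Emit:
apply_moves([
  [[0,0,0,-0.2,0,0,0],[0,0,0,-0.15,0,0,0],[0,0,0,0,0,0,0]],
])

```text
time_s: 5.77
tcp_pos: [0.5382, 0.1904, 0.0977]
ee_rot: [[-0.963, -0.27, 0.011], [-0.27, 0.963, 0.002], [-0.011, -0.001, -1.0]]
wrist_force: [-4.5, -0.2, 12.1]
gripper_width: 0.008
```

Emit:
apply_moves([
  [[0,0,0,0.5,0,0,0],[0,0,0,0.6,0,0.009,0],[0,0.1,-0.3,0.4,0,0,0],[0,0.26,-0.97,0,0,0,0],[0,0.26,-0.97,0,0,0,0],[0,0.26,-0.97,0,0,0,0],[0,0.26,-0.97,0,0,0,0],[0,0,0,0,0,0,0]],
])

```text
time_s: 6.43
tcp_pos: [0.5695, 0.083, 0.1386]
ee_rot: [[-0.961, -0.275, 0.01], [-0.275, 0.961, 0.005], [-0.011, 0.002, -1.0]]
wrist_force: [0.0, 0.0, -0.4]
gripper_width: 0.005
```

Emit:
apply_moves([
  [[0,-0.06,-0.48,-0.3,0,0.01,-0.015],[0,0,0,-0.3,0,0,0],[0,0,0,-0.2,0,0,0],[0,0,0,0,0,0,0]],
])

```text
time_s: 6.77
tcp_pos: [0.5682, 0.0684, 0.1169]
ee_rot: [[-0.967, -0.256, 0.0], [-0.256, 0.967, 0.006], [-0.002, 0.006, -1.0]]
wrist_force: [0.3, 0.2, 0.5]
gripper_width: 0.004
```

Emit:
apply_moves([
  [[0,0,0,-0.2,0,0,0],[0,0,0,-0.2,0,0,0],[0,0,0,-0.2,0,0,0],[0,0,0,0,0,0,0]],
])

```text
time_s: 7.1
tcp_pos: [0.5686, 0.0701, 0.1011]
ee_rot: [[-0.966, -0.26, 0.002], [-0.26, 0.966, 0.005], [-0.003, 0.004, -1.0]]
wrist_force: [0.4, -0.5, 2.1]
gripper_width: 0.007
```

Emit:
apply_moves([
  [[0,0,0,-0.1,0,0,0],[0,0,0,-0.05,0,0,0],[0,0,0,0,0,0,0]],
])

```text
time_s: 7.35
tcp_pos: [0.5688, 0.0702, 0.0982]
ee_rot: [[-0.965, -0.262, 0.002], [-0.262, 0.965, 0.004], [-0.003, 0.003, -1.0]]
wrist_force: [-1.0, -1.6, 4.2]
gripper_width: 0.001
```

Emit:
apply_moves([
  [[0,0,0,0.5,0,0,0],[0,0,0,0.6,0,0,0],[0,0.1,-0.3,0.4,0,0,0],[0,0.26,-0.97,0,0,0,0],[0,0.26,-0.97,0,0,0,0],[0,0.26,-0.97,0,0,0,0],[0,0.26,-0.97,0,0,0,0],[0,0.1,-0.4,0,0,0,0],[0,0,0,0,0,0,0]],
])

```text
time_s: 8.1
tcp_pos: [0.6021, -0.0473, 0.1368]
ee_rot: [[-0.964, -0.265, 0.007], [-0.265, 0.964, 0.009], [-0.009, 0.007, -1.0]]
wrist_force: [-0.2, 1.0, -0.4]
gripper_width: 0.004
```

Emit:
apply_moves([
  [[0,-0.08,-0.05,-0.3,-0.005,0.007,0],[0,0,0,-0.3,0,0,0],[0,0,0,-0.2,0,0,0],[0,0,0,0,0,0,0]],
])

```text
time_s: 8.43
tcp_pos: [0.5989, -0.0472, 0.114]
ee_rot: [[-0.964, -0.264, -0.002], [-0.264, 0.964, 0.005], [0.0, 0.005, -1.0]]
wrist_force: [-1.8, -0.0, -0.8]
gripper_width: 0.001
```

Emit:
apply_moves([
  [[0,0,0,-0.2,0,0,0],[0,0,0,-0.2,0,0,0],[0,0,0,-0.2,0,0,0],[0,0,0,0,0,0,0]],
])

```text
time_s: 8.77
tcp_pos: [0.5991, -0.046, 0.0999]
ee_rot: [[-0.963, -0.27, -0.002], [-0.27, 0.963, 0.002], [0.001, 0.002, -1.0]]
wrist_force: [-2.2, -1.1, 8.1]
gripper_width: 0.004
```

Emit:
apply_moves([
  [[0,0,0,-0.2,0,0,0],[0,0,0,-0.2,0,0,0],[0,0,0,-0.1,0,0,0],[0,0,0,0,0,0,0]],
])

```text
time_s: 9.1
tcp_pos: [0.5992, -0.0459, 0.0965]
ee_rot: [[-0.961, -0.276, 0.0], [-0.276, 0.961, -0.003], [0.001, -0.003, -1.0]]
wrist_force: [-3.3, -1.4, 11.8]
gripper_width: 0.006
```

Emit:
apply_moves([
  [[0,0,0,0.6,0,0,0],[0,0,0,0.8,0,0,0],[0,0,0,0.6,0,0,-0.015],[0,-0.8,0.62,0,0,0,0],[0,-0.8,0.62,0,0,0,0],[0,-0.8,0.62,0,0,0,0],[0,-0.8,0.62,0,0,0,0],[0,-0.8,0.62,0,0,0,0],[0,-0.6,0.5,0,0,0,0],[0,0,0,0,0,0,0]],
])

```text
time_s: 9.93
tcp_pos: [0.4817, 0.05, 0.1486]
ee_rot: [[-0.965, -0.262, 0.009], [-0.262, 0.965, 0.0], [-0.009, -0.002, -1.0]]
wrist_force: [0.5, 0.2, 0.0]
gripper_width: 0.002
```

Emit:
apply_moves([
  [[0,-0.1,-0.12,-0.6,0,0.009,0],[0,0,0,-0.8,0,0,0],[0,0,0,-0.8,0,0,0],[0,0,0,-0.4,0,0,0],[0,0,0,0,0,0,0]],
])

```text
time_s: 10.35
tcp_pos: [0.4815, 0.0494, 0.0829]
ee_rot: [[-0.963, -0.268, 0.009], [-0.268, 0.963, 0.004], [-0.009, 0.002, -1.0]]
wrist_force: [-0.2, -0.0, 0.0]
gripper_width: 0.004
```

Emit:
apply_moves([
  [[0,-0.1,-0.05,-0.3,0,0.009,0],[0,0,0,-0.3,0,0,0],[0,0,0,-0.3,0,0,0],[0,0,0,-0.3,0,0,0],[0,0,0,-0.2,0,0,0],[0,0,0,0,0,0,0]],
])

```text
time_s: 10.85
tcp_pos: [0.4816, 0.0485, 0.0461]
ee_rot: [[-0.963, -0.268, 0.003], [-0.268, 0.963, 0.005], [-0.004, 0.004, -1.0]]
wrist_force: [-0.0, -0.2, 0.5]
gripper_width: 0.011
```

Emit:
apply_moves([
  [[0,0,0,-0.2,0,0,0],[0,0,0,-0.2,0,0,0],[0,0,0,0,0,0,0]],
])

```text
time_s: 11.1
tcp_pos: [0.482, 0.0485, 0.0359]
ee_rot: [[-0.963, -0.269, 0.004], [-0.269, 0.963, 0.005], [-0.005, 0.004, -1.0]]
wrist_force: [-0.4, -0.3, 1.4]
gripper_width: 0.009
```

Emit:
apply_moves([
  [[0,0,0,-0.15,0,0,0],[0,0,0,-0.15,0,0,0],[0,0,0,-0.15,0,0,0],[0,0,0,0,0,0,0]],
])

```text
time_s: 11.43
tcp_pos: [0.4825, 0.0488, 0.0369]
ee_rot: [[-0.961, -0.276, 0.005], [-0.276, 0.961, 0.003], [-0.006, 0.001, -1.0]]
wrist_force: [0.9, 0.2, -0.4]
gripper_width: 0.007
```

```bash
python3 -c "
from h import *
c=capture('scene');save(c,'pics/t1.png')"
```

```text
(no output)
```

View pics/t1.png

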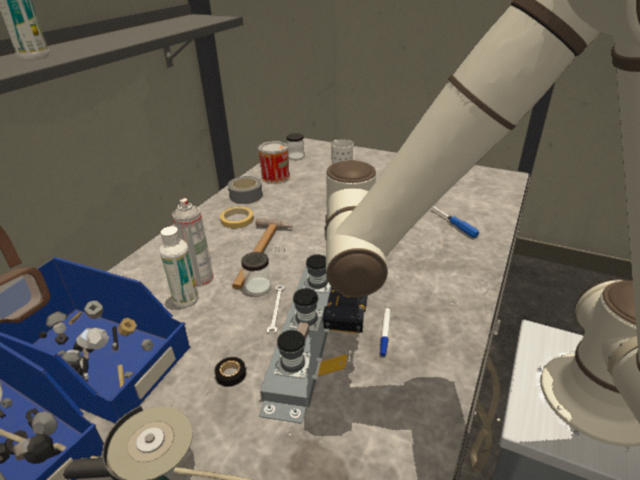

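Emit:
apply_moves([
  [[0,0,0,-0.15,0,0,0],[0,0,0,-0.2,0,0,0]],
])

```text
time_s: 11.65
tcp_pos: [0.4837, 0.0491, 0.034]
ee_rot: [[-0.96, -0.28, 0.008], [-0.28, 0.96, 0.002], [-0.009, -0.001, -1.0]]
wrist_force: [-21.5, 3.4, 67.4]
gripper_width: 0.004
```

Emit:
apply_moves([
  [[0,0,0,0.4,0,0,0],[0,0,0,0.8,0,0,0],[0,0,0,0.9,0,0,0],[0,-0.2,0,0.9,0,0,0],[0,-0.6,-0.8,0.9,0,0,0],[0,-0.6,-0.9,0.6,0,0,0],[0,-0.4,-0.9,0.4,0,0,0],[0,-0.4,-0.9,0,0,0,0],[0,0,-0.9,0,0,0,0],[0,0,-0.9,0,0,0,0],[0,0,-0.9,0,0,0,0],[0,0,0,0,0,0,0]],
])

```text
time_s: 12.65
tcp_pos: [0.4275, -0.1094, 0.1605]
ee_rot: [[-0.958, -0.286, 0.017], [-0.285, 0.958, 0.004], [-0.017, -0.001, -1.0]]
wrist_force: [0.5, -0.5, -0.3]
gripper_width: 0.008
```

```bash
python3 - <<'E'
from h import *
np.set_printoptions(precision=4,suppress=True)
for n in("scene","top"):
    c=capture(n);P=cloud(c);save(c,f'pics/{n}2.png')
    ok=(c["depth"]>0)&(P[...,0]>.4)&(P[...,0]<.68)&(P[...,1]>-.2)&(P[...,1]<.28)
    hsv=cv2.cvtColor(c["pixels"],cv2.COLOR_RGB2HSV)
    t=ok&(hsv[...,1]>140)&(hsv[...,0]>10)&(hsv[...,0]<30)&(hsv[...,2]>80)
    k,l,st,ce=cv2.connectedComponentsWithStats(t.astype(np.uint8))
    for i in range(1,k):
        if st[i,4]<60: continue
        Q=P[l==i]; Q=Q[Q[:,2]>.02]
        s=(Q[:,:2]-[.568,.071])@[.966,.258]
        print(n,st[i,4],ce[i],Q.mean(0),"zrange",np.percentile(Q[:,2],[3,97]),"slope deg",np.degrees(np.arctan(np.polyfit(-s,Q[:,2],1)[0])))
E
```

```text
scene 177 [350.0056 282.1525] [ 0.526  -0.071   0.0468] zrange [0.0328 0.0611] slope deg 31.932008173176705
scene 322 [344.2547 325.5839] [0.4889 0.0485 0.0289] zrange [0.0261 0.0315] slope deg -0.34948101450681557
scene 363 [332.697  364.4573] [0.4606 0.1701 0.0472] zrange [0.0324 0.0617] slope deg 31.05112629548937
top 370 [287.0405 273.9189] [ 0.5254 -0.0692  0.0467] zrange [0.032  0.0615] slope deg 31.618400542342847
top 186 [227.5699 284.8333] [0.5051 0.0539 0.028 ] zrange [0.0246 0.0313] slope deg -0.18834220926487366
top 344 [166.9302 305.7093] [0.4636 0.1716 0.0448] zrange [0.031  0.0591] slope deg 31.84893532500504
```

View pics/scene2.png

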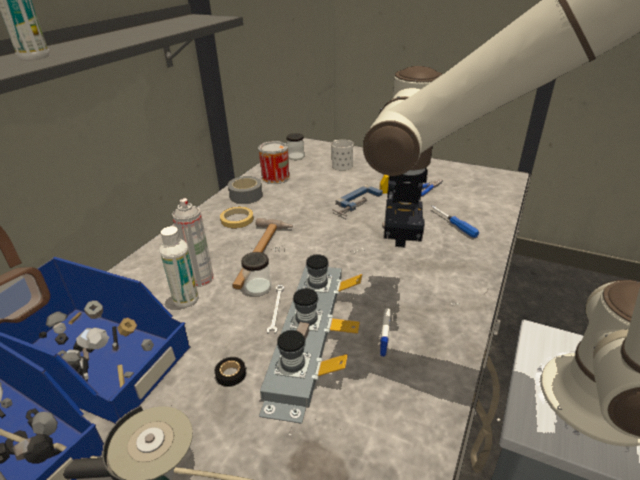

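View pics/top2.png

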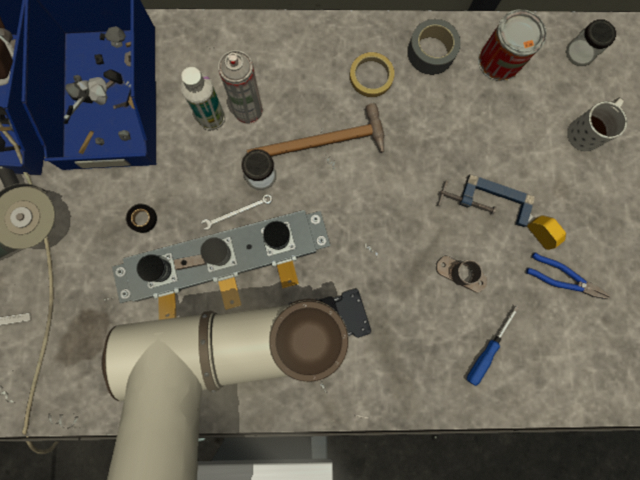

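The scene picture shows the middle tag level at (344,326), with the other two standing at (350,282) and (333,364). The marker, block, spanner, tape and jar are where they were, and the arm is clear of everything.

```bash
python3 -c "
from h import *
print(sense()['wrist_force'],sense()['joint_velocities']);print(finish_job())"
```

```text
[ 0.2793172   0.54407433 -0.14575767] [ 1.76557912 -0.23694666  0.20062209  0.02862414 -0.20137109 -0.3019511 ]
the job is handed in; nothing more can be done
None
```

The middle mount is the soft one. I pushed its tag down flat, left the other two standing, and handed the job in at about 13 s of the 51 s allowed.

I pressed the pads from left to right with the shut fingertips:

| Pad | Pressed about | Force | Stiffness |
|---|---|---|---|
| Left | 10 mm | 12 N | 1.2 N/mm |
| Middle | 10 mm | 4 N | 0.43 N/mm |
| Right | 11.5 mm | 12 N | 1.0 N/mm |

- **Tags:** the last depth check has the middle tag level (within 0.4°) at about 28 mm above the bench. The left and right tags measured a 31–32° slope. That is a little under the nominal 34°, but their heights are within about 2 mm of those measured before I pressed anything, so I take it as measurement error.
- **Loose things:** by eye in the last pictures, none had moved. In the top view the arm hid the marker, so that one I checked in the scene view only.
- **Force:** the last push of the tag against its stop briefly reached about 67 N at the fingertips, more than I meant but below the 120 N wrist limit. At hand-in the arm was clear of everything and the wrist force read about zero.

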